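# Lock the hob's safety knob

## Task

Lock the portable hob without forcing anything: gently turn its safety knob (the one with a straight bar handle, among the round dials) clockwise until it comes up against its stop, then push it gently straight in until it is fully home, and let go. Do not touch the three round dials beside it, and leave the pan, the pill tray, the jar and the mug where they are.

Things in the scene. Friction and masses are not known exactly. Their poses are not given: they have to be found in the camera images.
- knob_top (a point): Centre of the top of the safety knob's handle: a plain black bar 40 mm long (its x axis), 12 mm wide (y), 30 mm tall, z up; a short white line marks its +x end. Standing out, its top is 40 mm and its underside 10 mm above the panel, over a spindle 14 mm across. It goes in only at its clockwise stop, and then stays in.
- lock_knob: The same knob; origin on its axis, 40 mm below its top. Turns about this axis (0.1 N m friction), clockwise from above = yaw decreasing, to a firm stop 0.35 to 1.35 rad from the start: no mark or reading shows where, only feel; grip with up to 20 N and stop turning at about 0.3 N m. No finger may press on it with over 45 N.
- knob_foot (a point): Centre of the bar's underside. Within 0.1 rad of the stop the knob slides straight down 8 mm against 4 N of friction to a firm end (top then 32 mm above the panel) and stays there; anywhere else it goes down only 1.5 mm and bears on something hard.
- panel (a point): Middle of the control strip on top of the hob (60 mm above the worktop). Four controls stand in one row along its y axis, 60 mm apart, at y = -90, -30, 30 and 90 mm from this point, in any order: the safety knob and three round dials. x points away from the robot towards the two hotplates, z up.
- hob: Steel portable hob, 340 (x) by 360 (y) by 60 mm, fixed; origin at the centre of its underside on the worktop, top at 60 mm; two hotplates 8 mm high on its far half.
- dial1: Round black dial, 34 mm across and 34 mm tall, next to the safety knob or along the row; origin on its axis at the panel's surface. It turns freely and must not be touched (over 1 N).
- dial2: Another such round dial, same size and origin.
- dial3: Another such round dial, same size and origin.
- pan: Aluminium pan, 140 mm across, 50 mm tall, standing on one hotplate; origin at the centre of its underside.
- pill_tray: Clear pill tray with compartments, 200 by 100 by 28 mm, on the worktop to the hob's left (+y); origin at the centre of its underside.
- pill_jar: White jar, 56 mm across, 85 mm tall, on the worktop to the hob's right (-y); origin at the centre of its underside.
- mug: White mug, 80 mm across, 90 mm tall, on the worktop to the hob's right (-y); origin at the centre of its underside.

How it is judged (in metres and radians):
At the end, for the whole second after the job is handed in: The safety knob is pushed home: its top is less than 33.5 mm above the panel (fully home is 32 mm, standing out 40 mm; it goes in only at its clockwise stop) (z of knob_top in the frame of panel below 0.0335 m); the robot touches nothing.
It fails at once if a round dial is touched (over 1 N) (contact force between any of the fingers, the arm and dial1 above 1 N or contact force between any of the fingers, the arm and dial2 above 1 N or contact force between any of the fingers, the arm and dial3 above 1 N).
It fails at once if the pan, pill tray, jar or mug is moved more than 20 mm (distance of any of pan, pill_tray, pill_jar, mug from where it was at the start of the episode above 0.02 m).
It fails at once if the fingers press on or force the safety knob with more than 45 N (contact force between the fingers and lock_knob above 45 N).
It also fails if it takes over 58 s, if anything falls off the work surface, if the arm or the gripper's body presses on something with over 40 N, if the wrist force passes 120 N, or if a joint passes its speed limit or range.

## Robot

A 6-joint arm with a two-finger parallel gripper is mounted at the origin on the work surface. World frame = base frame: x ahead of the robot, y to its left, z up, the work surface at z = 0. Lengths are in mm, angles in rad, forces in N, time in s.
With the tool pointing down it reaches from about 400 to 925 mm from the base axis. Payload 12.5 kg.
Tool frame: the origin (TCP) lies on the centre line of the jaws, within the pads' length; the fingertips stand 17 mm ahead of it and the grasp point (between the pads) lies 2 mm behind it; z points along the fingers, y is the line along which they close (so a half turn about z gives the same grasp; the last joint's range is limited). The gripper opens to 95 mm and grips with 3 to 60 N. Pads are 20 mm wide; open, the fingers measure 119 mm over their backs; the gripper's body (75 mm by 180 mm) begins 59 mm behind the grasp point.
Start: joints at [-1.266, 0.491, 1.559, -0, 1.092, -0.106], TCP at [249.613, -573.008, 231.661] pointing down, gripper open.
Joint ranges: [-3.1, 3.1], [-0.84, 2.19], [0.05, 2.79], [-1.13, 4.28], [0.06, 2.93], [-2.69, 2.69]. Speed limits (rad/s): [2.22, 2.22, 2.79, 3.14, 3.14, 3.14].

## Interface

Orientations are given as [roll, pitch, yaw] about the fixed x, y, z axes, in that order (R = Rz(yaw) Ry(pitch) Rx(roll)).
In Python, from cell import env gives the robot as it stands.
- The arm moves only by the tool drive_tool, never from a script. Its argument "deltas" is text: rows parted by semicolons, each of 4 numbers parted by spaces: the shift along the world's x, y, z normalised to -1 to 1, where 1 is 100 mm, then the turn about the world's z normalised to -1 to 1, where 1 is 180 degrees. A call has 1 to 10 rows; each row shifts and turns the commanded pose from where the row before left it; what a row does not reach is not made up. A row lasts 1/12 s, in which the tool goes at most 41.7 mm and 7.16 degrees, less where a joint would pass 70% of its speed; a pose out of reach is approached as far as the arm can. A call with a number of a shift or a turn outside -1 to 1 is refused whole. A call with a gripper value outside its range is refused whole. "gripper" is the closure, from 0 (fully open) to 1 (shut), set as the call begins (left out, the last holds). The fingers move at their own pace and stop on an object; the grip force is fixed at half the most. Time passes only in rows, so rows that do not move let the fingers close. It gives the time, the measured TCP pose, the force, the opening and the grip force at its end, in the units of the state.
- env.state(): the state, without advancing time (a new reading comes with each control period).
- env.read_camera(name): name is "side" or "top"; returns (picture, depth): 420x560x3 uint8, red, green, blue; 420x560 float32, mm along the optical axis (not along the pixel's ray), 0 where there is no reading.
- env.camera_params(name): a dict with "mtx" (3x3 intrinsics, pixels), "k1" (the pictures are not rectified: a ray, as slopes to the right and down, at radius r is drawn at 1 + k1 r^2 times it, then the intrinsics apply), "camera_from_world" (4x4, takes a point from world to camera coordinates). Camera axes: x right, y down, z forward; pixel columns grow to the right and rows downward; lengths in mm; the calibration is good to about 2 mm. A picture is of the moment at which its call begins. camera_params takes no time and is no camera call.
- env.job_done(): hands the job in; it is judged then, once.
The state is a dict: "t": time; "joints": joint angles; "qvel": joint speeds; "tau": joint torques, N m; "eef_pos": TCP position; "tcp_rot": TCP orientation; "ft_force": force on the tool from outside, world axes, zero at the start; "moment": the same for the moment, N m; "opening": opening from 0.0 (shut) to 1.0 (fully open); "grip_force": force on a finger pad.
Only numpy, scipy, OpenCV 4.12 (cv2) and the standard library are available. Lean on these libraries where they do the work, as an engineer would, in place of code of your own. Each camera call takes 0.05 s, during which the arm holds its last target. There are 200 camera calls.

## Working session

There is one attempt and no reset: what is moved stays moved. The work goes in short steps, Python scripts to look and compute and a tool call to move; the robot and the scene stay as the last step left them, time stands still between calls to the robot, and variables do not carry over. Pictures are saved under pics/ and viewed, at most 10 in all, crops included, and the job is handed in when it is done.

Besides the shell and the picture viewer there is one more tool, called after "Request:" as a command line: name --argument value ..., lists and objects as JSON in quotes. drive_tool: Moves the arm, as the interface text tells. Its arguments: {"type":"object","properties":{"deltas":{"type":"string"},"gripper":{"type":"number"}},"required":["deltas"]}

```bash
mkdir -p pics
cat > h.py <<'E'
from cell import env
import numpy as np, cv2
def snap(n,f):
    p,d=env.read_camera(n); np.save(f'pics/{f}.npy',d); np.save(f'pics/{f}_rgb.npy',p); cv2.imwrite(f'pics/{f}.png',p[:,:,::-1]); return p,d
def world(n,d,u,v,z=None):
    """pixel -> world by depth, or by intersection with the plane at height z"""
    c=env.camera_params(n); K=np.array(c['mtx']); T=np.linalg.inv(np.array(c['camera_from_world']))
    q=cv2.undistortPoints(np.array([[[u,v]]],float),K,np.array([c['k1'],0,0,0,0],float))[0,0]
    r=T[:3,:3]@np.array([q[0],q[1],1]); o=T[:3,3]
    return o+r*(d[int(round(v)),int(round(u))] if z is None else (z-o[2])/r[2])
E
python3 - <<'E'
from h import *
for n in('top','side'): snap(n,n+'0')
a=np.hstack([cv2.imread('pics/top0.png'),cv2.imread('pics/side0.png')])
s=env.state();print(s)
print(env.camera_params('top'))
E
```

```text
{'t': 0.1, 'joints': array([-1.26558824e+00,  4.91486523e-01,  1.55935166e+00,  1.89591080e-06,
        1.09170191e+00, -1.05665016e-01]), 'qvel': array([-0.00156981, -0.00204066, -0.00072334,  0.00142408, -0.00052459,
        0.00062308]), 'tau': array([ 2.06347569e-03, -6.13624549e+01, -2.58606309e+01,  6.93283556e-02,
        4.70197317e-02, -7.77418927e-05]), 'eef_pos': array([ 249.56043637, -572.81601711,  231.14079267]), 'tcp_rot': array([-3.14065068e+00, -1.01596805e-04,  4.10872184e-01]), 'ft_force': array([-0.36822455,  0.09995488,  0.69174532]), 'moment': array([-0.0440833 ,  0.01333712, -0.03775109]), 'grip_force': 0.0, 'opening': 1.0006185964943177}
{'mtx': array([[495.194748  ,   0.        , 284.39886724],
       [  0.        , 495.194748  , 206.94971   ],
       [  0.        ,   0.        ,   1.        ]]), 'k1': -0.13240586914113617, 'camera_from_world': array([[-2.94014058e-02, -9.99468576e-01, -1.40756484e-02,
         5.39858464e+01],
       [-9.96013012e-01,  3.04804727e-02, -8.38392573e-02,
         5.85669286e+02],
       [ 8.42237355e-02,  1.15545370e-02, -9.96379875e-01,
         1.06495269e+03],
       [ 0.00000000e+00,  0.00000000e+00,  0.00000000e+00,
         1.00000000e+00]])}
```

View pics/top0.png

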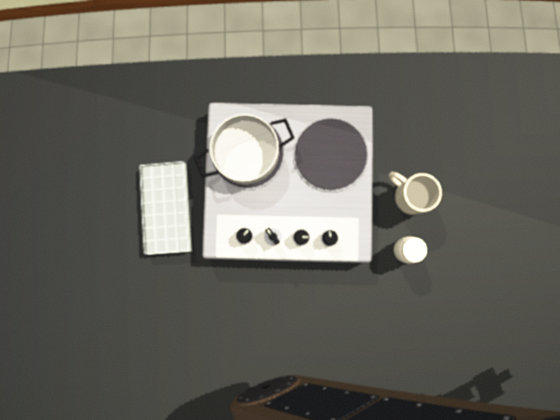

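View pics/side0.png

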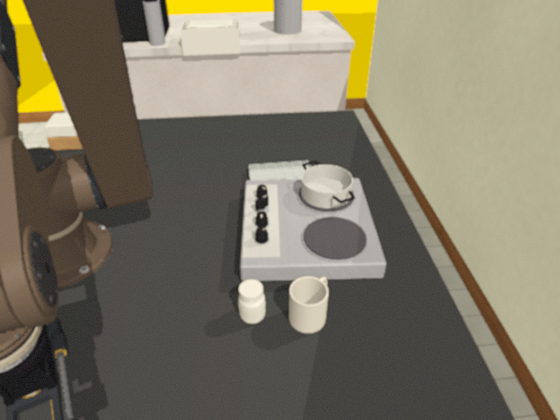

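The top view shows four controls in a row near v≈237, at u≈244, 271, 302 and 330. The one at u≈271 looks like the bar. I'll enlarge that strip.

Run:
```python
from h import *
p=cv2.imread('pics/top0.png')[212:264,225:350]
p=np.clip(p.astype(float)*1.0,0,255).astype(np.uint8)
cv2.imwrite('pics/c0.png',cv2.resize(p,None,fx=6.4,fy=6.4,interpolation=cv2.INTER_CUBIC))
d=np.load('pics/top0.npy')
for u,v in((244,236),(271,236),(302,237),(330,238)): print(world('top',d,u,v), world('top',d,u,v,97))
for u,v in((216,215),(359,217),(359,260),(216,258)): print(world('top',d,u,v,60))
```

```text
[523.77833135 120.26145112  95.34948136] [523.73193147 120.10468782  97.        ]
[521.98728636  64.51179125 102.38089029] [522.13005474  64.72899022  97.        ]
[518.24611921   1.34324143  94.75465405] [518.19525795   1.39286199  97.        ]
[514.42202806 -55.91500034  95.34869436] [514.39081873 -55.78538877  97.        ]
[571.28054772 182.59478151  60.        ]
[ 557.74969668 -122.10430422   60.        ]
[ 466.62701667 -118.50536443   60.        ]
[479.73366447 184.4250612   60.        ]
```

View pics/c0.png

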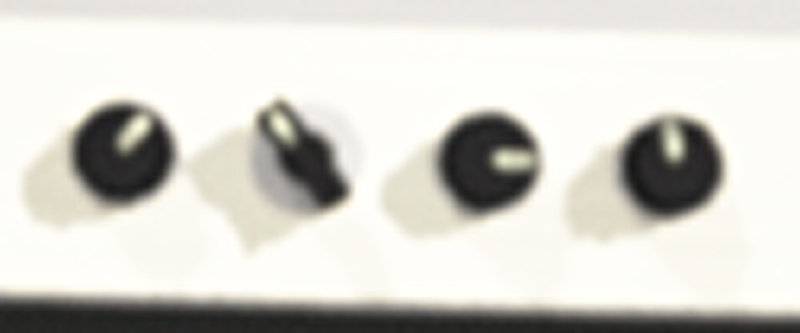

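The crop shows the bar knob second from the left, running from about (275,105) at the white-line end to (338,202). The dial tops are at (124,152), (489,162) and (672,165).

Run:
```python
from h import *
d=np.load('pics/top0.npy')
f=lambda x,y,z: world('top',d,(x+.5)/6.4-.5+225,(y+.5)/6.4-.5+212,z)
D=[f(x,y,94) for x,y in((124,152),(489,162),(672,165))]
for q in D: print(q)
r=D[2]-D[0]; print('row',np.hypot(*r[:2]),'yaw',np.arctan2(-r[0],-r[1])*-1, 'knob exp',D[0]+r/3)
a,b=f(275,105,100),f(338,202,100); print(a,b,(a+b)/2,np.hypot(*(a-b)[:2]),np.arctan2(*(a-b)[1::-1]))
# depth-based bar fit
rgb=np.load('pics/top0_rgb.npy')
P=np.array([world('top',d,u,v) for u in range(260,285) for v in range(225,248)])
P=P[(P[:,2]>94)]; print(len(P),P.mean(0)); 
w,V=np.linalg.eigh(np.cov(P[:,:2].T)); print(w,np.arctan2(V[1,1],V[0,1]))
```

```text
[525.19954049 120.45338123  94.        ]
[518.55038287   3.40137585  94.        ]
[515.78686805 -55.20178915  94.        ]
row 175.9071837146502 yaw -0.05353488037091623 knob exp [522.06198301  61.90165777  94.        ]
[538.62050927  71.2159169  100.        ] [507.1227375   51.98087291 100.        ] [522.87162339  61.59839491 100.        ] 36.90659214626067 0.5482351013614074
117 [523.15479015  62.00883171 108.64023217]
[ 13.85539628 147.89137634] -2.4860734965631086
```

The bar knob is at about (522.7, 61.8), with its top at z≈100 and its yaw about 0.6. I'll approach above the pan and mug height, with the jaws partly closed.

Request:
drive_tool --deltas ".12 .28 0 .006;.12 .28 0 .006;.12 .28 0 .006;.12 .28 0 .006;.12 .28 0 .006;.12 .28 0 .006;.12 .28 0 .006;.12 .28 0 .006;.12 .28 0 .006;.12 .28 0 .006" --gripper 0.65

```text
t: 0.93
eef_pos: [369.9, -291.6, 231.6]
tcp_rot: [-3.141, 0.0, 0.6]
ft_force: [0.2, 0.3, 0.8]
opening: 0.374
grip_force: 0.0
```

Request:
drive_tool --deltas ".12 .28 0 0;.12 .28 0 0;.12 .28 0 0;.12 .28 0 0;.12 .28 0 0;.12 .28 0 0;.12 .28 0 0;.12 .28 0 0;.12 .28 0 0;.12 .28 0 0"

```text
t: 1.77
eef_pos: [489.9, -11.5, 231.6]
tcp_rot: [-3.141, 0.0, 0.599]
ft_force: [0.6, 0.1, 0.6]
opening: 0.349
grip_force: 0.0
```

Request:
drive_tool --deltas ".11 .25 0 0;.11 .25 0 0;.11 .23 0 0;0 0 -.3 0;0 0 -.3 0;0 0 -.2 0;0 0 0 0"

```text
t: 2.35
eef_pos: [520.8, 60.2, 148.1]
tcp_rot: [-3.138, 0.005, 0.6]
ft_force: [-0.3, -0.2, -0.6]
opening: 0.351
grip_force: 0.0
```

Run:
```python
from h import *
p,d=snap('side','s1'); q,e=snap('top','t1')
A=cv2.resize(p[170:250,215:315],None,fx=5,fy=5,interpolation=cv2.INTER_CUBIC)
B=cv2.resize(q[205:265,225:300],None,fx=5,fy=5,interpolation=cv2.INTER_CUBIC)
c=np.zeros((400,880,3),np.uint8); c[:400,:500]=A; c[:300,500:875]=B
cv2.imwrite('pics/c1.png',c[:, :, ::-1][:, :800] if 0 else cv2.resize(c[:,:,::-1],(800,364)))
print(env.state()['eef_pos'],env.state()['moment'])
```

```text
[522.62529786  59.97490946 151.67759826] [-0.00990015 -0.04193183  0.00134385]
```

View pics/c1.png

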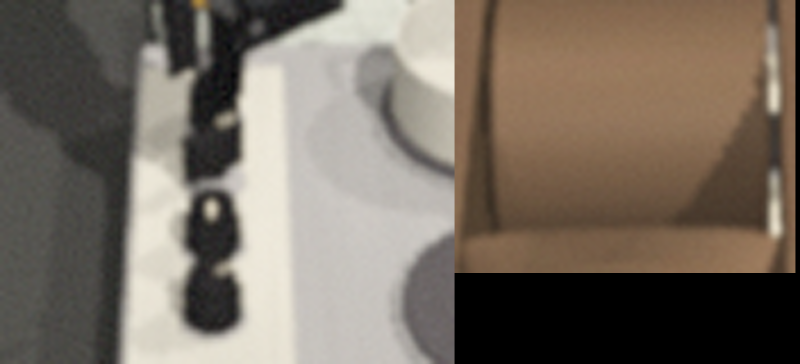

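The side crop shows the fingers just above the knob, whose white line is near (225,118). The arm hides the knob in the top view. I'll cross-check its position with the first side view's depth before descending.

Run:
```python
from h import *
d=np.load('pics/side0.npy')
P=np.array([world('side',d,u,v) for u in range(245,285) for v in range(178,250)])
P=P[(P[:,2]>70)&(P[:,2]<110)]
for lo,hi in((90,150),(32,90),(-27,32),(-90,-27)):
    Q=P[(P[:,1]>lo)&(P[:,1]<hi)]; T=Q[Q[:,2]>Q[:,2].max()-8]
    print(len(Q),Q[:,2].max(),T.min(0),T.max(0),np.median(T,0))
p=cv2.imread('pics/side0.png')[180:246,230:300]
cv2.imwrite('pics/c2.png',cv2.resize(p,None,fx=8,fy=8,interpolation=cv2.INTER_CUBIC))
```

```text
126 96.99584937378756 [513.73825619 106.01098304  89.36450409] [539.2215941  137.94494475  96.99584937] [525.8833734  118.2765814   93.57233069]
162 102.15511530692277 [506.1278176   44.18217289  94.20977675] [541.32146451  73.79410693 102.15511531] [522.12735605  59.14710163  99.61373229]
164 97.41014093131139 [506.29389048 -14.06346874  89.44698753] [532.11279158  15.21704796  97.41014093] [519.2707214   -1.90548892  94.10921037]
179 96.86922448814698 [501.8551509  -73.64152111  89.14491559] [528.59865625 -44.70986492  96.86922449] [515.96883009 -61.31619953  94.0296087 ]
```

View pics/c2.png

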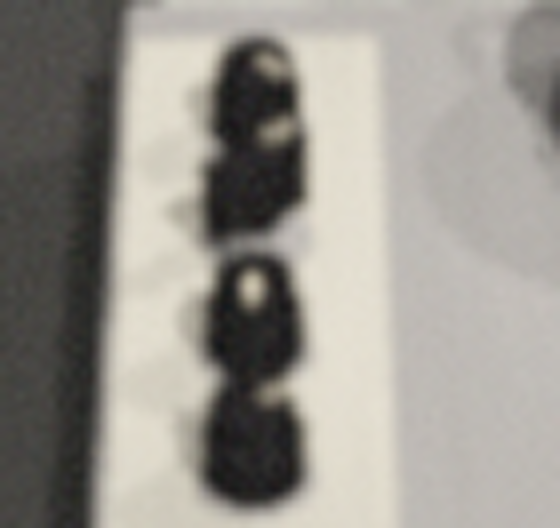

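The side view puts the knob at about (523, 59) and the top view at (522.7, 61.7), so I'll use (522.7, 60.5). The TCP is already there to within the jaw slack, so I'll descend.

Request:
drive_tool --deltas "0 .005 -.15 0;0 0 -.15 0;0 0 -.15 0;0 0 -.15 0;0 0 0 0;0 0 0 0"

```text
t: 2.95
eef_pos: [523.1, 60.4, 92.7]
tcp_rot: [3.141, -0.001, 0.599]
ft_force: [-0.1, -1.5, 0.3]
opening: 0.348
grip_force: 0.0
```

Request:
drive_tool --deltas "0 0 0 0;0 0 0 0;0 0 0 0" --gripper 0.78

```text
t: 3.2
eef_pos: [523.1, 60.5, 92.8]
tcp_rot: [3.141, -0.001, 0.599]
ft_force: [-0.7, -0.7, 0.7]
opening: 0.235
grip_force: 0.0
```

Request:
drive_tool --deltas "0 0 0 0;0 0 0 0;0 0 0 0" --gripper 0.82

```text
t: 3.45
eef_pos: [522.7, 60.5, 91.9]
tcp_rot: [3.141, -0.0, 0.599]
ft_force: [-0.3, -0.5, -0.1]
opening: 0.182
grip_force: 0.0
```

Request:
drive_tool --deltas "0 0 0 0;0 0 0 0;0 0 0 0" --gripper 0.84

```text
t: 3.7
eef_pos: [522.6, 60.5, 91.6]
tcp_rot: [3.142, 0.0, 0.599]
ft_force: [0.8, -0.2, -0.5]
opening: 0.159
grip_force: 0.0
```

```bash
python3 -c "
from h import *
s=env.state();print(s['opening'],s['ft_force'],s['moment'],s['grip_force'])"
```

```text
0.1591900831263675 [ 0.79118198 -0.24881648 -0.52566106] [-0.04001902  0.03145544 -0.00261575] 0.0
```

The jaws are 15 mm apart around the 12 mm bar with no contact, so they are well centred. I'll turn clockwise with a loose hold.

Request:
drive_tool --deltas "0 0 0 -.01;0 0 0 -.01;0 0 0 -.01;0 0 0 -.01;0 0 0 -.01;0 0 0 -.01;0 0 0 -.01;0 0 0 -.01;0 0 0 0;0 0 0 0"

```text
t: 4.53
eef_pos: [522.4, 60.6, 91.6]
tcp_rot: [-3.141, 0.0, 0.349]
ft_force: [-1.5, 2.5, 1.1]
opening: 0.161
grip_force: 2.1
```

```bash
cat > st.py <<'E'
from h import *
s=env.state();print(round(s['t'],2),'pos',s['eef_pos'].round(1),'yaw',s['tcp_rot'].round(4),'F',s['ft_force'].round(1),'M',s['moment'].round(3),'op',round(s['opening'],3),'g',s['grip_force'],'q6',s['joints'][5].round(3))
E
python3 st.py
```

```text
4.53 pos [522.4  60.6  91.6] yaw [-3.1414e+00  5.0000e-04  3.4900e-01] F [-1.5  2.5  1.1] M [0.333 0.248 0.022] op 0.161 g 2.061883080750704 q6 1.212
```

Request:
drive_tool --deltas "0 0 0 -.007;0 0 0 -.007;0 0 0 -.007;0 0 0 -.007;0 0 0 -.007;0 0 0 -.007"

```text
t: 5.03
eef_pos: [522.4, 60.7, 91.6]
tcp_rot: [-3.141, 0.001, 0.214]
ft_force: [-2.7, 4.5, 1.2]
opening: 0.162
grip_force: 4.4
```

```bash
python3 st.py
```

```text
5.03 pos [522.4  60.7  91.6] yaw [-3.1413e+00  5.0000e-04  2.1380e-01] F [-2.7  4.5  1.2] M [0.943 0.522 0.137] op 0.162 g 4.353798689553514 q6 1.347
```

Torque friction now shows (0.137 N m). There is a lateral force, so I'll shift about 1 mm with it to centre while turning.

Request:
drive_tool --deltas "-.003 .005 0 -.006;-.002 .004 0 -.006;0 0 0 -.006;0 0 0 -.006;0 0 0 0"

```text
t: 5.45
eef_pos: [522.2, 61.2, 91.6]
tcp_rot: [3.141, -0.0, 0.139]
ft_force: [-1.0, -2.0, -1.0]
opening: 0.161
grip_force: 3.1
```

```bash
python3 st.py
```

```text
5.45 pos [522.2  61.2  91.6] yaw [ 3.1413e+00 -1.0000e-04  1.3890e-01] F [-1. -2. -1.] M [-0.3    0.22   0.126] op 0.161 g 3.084899524692446 q6 1.423
```

Request:
drive_tool --deltas "0 0 0 -.006;0 0 0 -.006;0 0 0 -.006;0 0 0 -.006"

```text
t: 5.78
eef_pos: [522.2, 61.3, 91.6]
tcp_rot: [3.141, -0.0, 0.063]
ft_force: [-1.0, -3.4, -1.1]
opening: 0.156
grip_force: 3.9
```

```bash
python3 st.py
```

```text
5.78 pos [522.2  61.3  91.6] yaw [ 3.1414e+00 -1.0000e-04  6.3200e-02] F [-1.  -3.4 -1.1] M [-0.4    0.202  0.094] op 0.156 g 3.8875828811433166 q6 1.499
```

Request:
drive_tool --deltas "0 -.003 0 -.006;0 0 0 -.006;0 0 0 -.006;0 0 0 -.006"

```text
t: 6.12
eef_pos: [522.1, 61.3, 91.7]
tcp_rot: [-3.141, -0.0, -0.012]
ft_force: [-1.0, 2.0, -1.1]
opening: 0.162
grip_force: 4.1
```

```bash
python3 st.py
```

```text
6.12 pos [522.1  61.3  91.7] yaw [-3.1415e+00 -1.0000e-04 -1.2000e-02] F [-1.   2.  -1.1] M [0.246 0.127 0.089] op 0.162 g 4.052970207994804 q6 1.574
```

Request:
drive_tool --deltas "0 0 0 -.006;0 0 0 -.006;0 0 0 -.006;0 0 0 -.006"

```text
t: 6.45
eef_pos: [522.1, 61.3, 91.7]
tcp_rot: [-3.141, 0.0, -0.087]
ft_force: [-0.0, 3.3, -1.3]
opening: 0.161
grip_force: 4.3
```

```bash
python3 st.py
```

```text
6.45 pos [522.1  61.3  91.7] yaw [-3.1415e+00  1.0000e-04 -8.7500e-02] F [-0.   3.3 -1.3] M [0.729 0.168 0.141] op 0.161 g 4.296319558052346 q6 1.649
```

Request:
drive_tool --deltas "0 .002 0 -.006;0 0 0 -.006;0 0 0 -.006;0 0 0 -.006"

```text
t: 6.78
eef_pos: [522.1, 61.4, 91.7]
tcp_rot: [-3.142, 0.0, -0.163]
ft_force: [-0.0, 5.2, -2.2]
opening: 0.162
grip_force: 4.3
```

```bash
python3 st.py
```

```text
6.78 pos [522.1  61.4  91.7] yaw [-3.1415e+00  1.0000e-04 -1.6290e-01] F [-0.   5.2 -2.2] M [0.888 0.135 0.124] op 0.162 g 4.348073221044615 q6 1.725
```

Request:
drive_tool --deltas "0 .003 0 -.006;0 .002 0 -.006;0 0 0 -.006;0 0 0 -.006"

```text
t: 7.12
eef_pos: [522.1, 61.7, 91.7]
tcp_rot: [3.141, 0.0, -0.238]
ft_force: [-1.2, 0.9, -2.0]
opening: 0.16
grip_force: 4.1
```

```bash
python3 st.py
```

```text
7.12 pos [522.1  61.7  91.7] yaw [ 3.1414e+00  1.0000e-04 -2.3830e-01] F [-1.2  0.9 -2. ] M [0.362 0.141 0.122] op 0.16 g 4.055353273870423 q6 1.801
```

Request:
drive_tool --deltas "0 0 0 -.006;0 0 0 -.006;0 0 0 -.006;0 0 0 -.006"

```text
t: 7.45
eef_pos: [522.1, 61.8, 91.6]
tcp_rot: [3.141, -0.0, -0.313]
ft_force: [-0.4, 2.0, -2.4]
opening: 0.163
grip_force: 20.4
```

```bash
python3 st.py
```

```text
7.45 pos [522.1  61.8  91.6] yaw [ 3.1413 -0.     -0.313 ] F [-0.4  2.  -2.4] M [0.453 0.171 0.583] op 0.163 g 20.37328471429646 q6 1.876
```

It reached the stop: 0.58 N m against about 0.12 before. I'll back the jaws off to the centre of the slack, lift, close, and push down on the top.

Request:
drive_tool --deltas "0 0 0 .012;0 0 0 .012;0 0 0 .012;0 0 0 0;0 0 0 0"

```text
t: 7.87
eef_pos: [522.4, 61.7, 91.8]
tcp_rot: [3.142, -0.001, -0.201]
ft_force: [0.3, -0.3, -0.3]
opening: 0.159
grip_force: 0.0
```

```bash
python3 st.py
```

```text
7.87 pos [522.4  61.7  91.8] yaw [ 3.1416e+00 -7.0000e-04 -2.0070e-01] F [ 0.3 -0.3 -0.3] M [0.022 0.029 0.083] op 0.159 g 0.0 q6 1.764
```

Request:
drive_tool --deltas "0 0 .1 0;0 0 .15 0;0 0 .15 0;0 0 0 0"

```text
t: 8.2
eef_pos: [523.3, 61.8, 134.6]
tcp_rot: [-3.141, -0.004, -0.2]
ft_force: [1.0, -0.4, 0.4]
opening: 0.161
grip_force: 0.0
```

Request:
drive_tool --deltas "0 0 0 0;0 0 0 0;0 0 0 0;0 0 0 0;0 0 -.06 0;0 0 -.05 0;0 0 0 0;0 0 0 0" --gripper 1

```text
t: 8.87
eef_pos: [521.9, 61.8, 120.0]
tcp_rot: [3.141, 0.001, -0.199]
ft_force: [0.5, 0.4, 1.0]
opening: 0.002
grip_force: 0.0
```

```bash
python3 st.py
```

```text
8.87 pos [521.9  61.8 120. ] yaw [ 3.1413e+00  1.2000e-03 -1.9870e-01] F [0.5 0.4 1. ] M [ 0.086 -0.007 -0.01 ] op 0.002 g 0.0 q6 1.762
```

Fingertips are at z≈103. I'll press down in 1 mm rows.

Request:
drive_tool --deltas "0 0 -.01 0;0 0 -.01 0;0 0 -.01 0;0 0 -.01 0;0 0 0 0"

```text
t: 9.28
eef_pos: [522.1, 61.8, 116.7]
tcp_rot: [3.142, -0.0, -0.199]
ft_force: [0.4, 0.6, -0.1]
opening: 0.003
grip_force: 0.0
```

```bash
python3 st.py
```

```text
9.28 pos [522.1  61.8 116.7] yaw [ 3.1415e+00 -2.0000e-04 -1.9870e-01] F [ 0.4  0.6 -0.1] M [ 0.069  0.103 -0.006] op 0.003 g 0.0 q6 1.762
```

Request:
drive_tool --deltas "0 0 -.008 0;0 0 -.008 0;0 0 -.008 0;0 0 0 0"

```text
t: 9.62
eef_pos: [522.2, 61.8, 114.2]
tcp_rot: [3.142, -0.0, -0.199]
ft_force: [-0.7, -0.0, 1.9]
opening: 0.003
grip_force: 1.0
```

```bash
python3 st.py
```

```text
9.62 pos [522.2  61.8 114.2] yaw [ 3.1415e+00 -2.0000e-04 -1.9870e-01] F [-0.7 -0.   1.9] M [0.063 0.022 0.01 ] op 0.003 g 0.9935876308009028 q6 1.762
```

Request:
drive_tool --deltas "0 0 -.007 0;0 0 -.007 0;0 0 -.007 0;0 0 0 0"

```text
t: 9.95
eef_pos: [522.1, 61.8, 112.0]
tcp_rot: [3.142, 0.0, -0.199]
ft_force: [-0.4, 0.9, 1.5]
opening: 0.004
grip_force: 0.8
```

```bash
python3 st.py
```

```text
9.95 pos [522.1  61.8 112. ] yaw [ 3.1415  0.     -0.1987] F [-0.4  0.9  1.5] M [ 0.072  0.014 -0.011] op 0.004 g 0.7938790787011385 q6 1.762
```

Request:
drive_tool --deltas "0 0 -.006 0;0 0 -.006 0;0 0 -.006 0;0 0 0 0"

```text
t: 10.28
eef_pos: [522.2, 61.8, 110.3]
tcp_rot: [3.141, -0.0, -0.199]
ft_force: [-0.2, 0.6, 1.4]
opening: 0.01
grip_force: 0.8
```

```bash
python3 st.py
```

```text
10.28 pos [522.2  61.8 110.3] yaw [ 3.1415 -0.     -0.1986] F [-0.2  0.6  1.4] M [ 0.064  0.064 -0.055] op 0.01 g 0.8442124351859093 q6 1.762
```

Request:
drive_tool --deltas "0 0 -.005 0;0 0 -.005 0;0 0 0 0"

```text
t: 10.53
eef_pos: [522.1, 61.8, 109.3]
tcp_rot: [3.142, 0.0, -0.199]
ft_force: [0.6, 0.3, 0.6]
opening: 0.001
grip_force: 1.1
```

```bash
python3 st.py
```

```text
10.53 pos [522.1  61.8 109.3] yaw [ 3.1415  0.     -0.1987] F [0.6 0.3 0.6] M [ 0.094 -0.009  0.028] op 0.001 g 1.1012437613680959 q6 1.762
```

Request:
drive_tool --deltas "0 0 -.005 0;0 0 -.005 0;0 0 0 0"

```text
t: 10.78
eef_pos: [522.3, 61.8, 109.1]
tcp_rot: [-3.142, -0.001, -0.199]
ft_force: [-2.9, 0.8, 13.2]
opening: 0.004
grip_force: 6.6
```

```bash
python3 st.py
```

```text
10.78 pos [522.3  61.8 109.1] yaw [-3.1415e+00 -8.0000e-04 -1.9860e-01] F [-2.9  0.8 13.2] M [0.053 0.487 0.014] op 0.004 g 6.610676296404563 q6 1.762
```

There is a firm end at tip z≈92, which is exactly home. I'll lift away and verify.

Request:
drive_tool --deltas "0 0 .1 0;0 0 .3 0;0 0 .3 0;0 0 .3 0;-.05 -.3 .1 0;-.05 -.3 0 0;-.05 -.3 0 0;-.05 -.3 0 0;-.05 -.3 0 0;-.05 -.3 0 0"

```text
t: 11.62
eef_pos: [491.5, -119.5, 218.6]
tcp_rot: [3.142, 0.0, -0.198]
ft_force: [1.3, -0.5, -1.0]
opening: 0.007
grip_force: 0.0
```

Request:
drive_tool --deltas "-.05 -.3 0 0;-.05 -.3 0 0;-.05 -.3 0 0;-.05 -.3 0 0;-.05 -.3 0 0;-.05 -.3 0 0;0 0 0 0;0 0 0 0;0 0 0 0"

```text
t: 12.37
eef_pos: [461.9, -297.8, 218.3]
tcp_rot: [-3.141, 0.001, -0.199]
ft_force: [0.3, -0.2, 0.1]
opening: 0.005
grip_force: 0.0
```

Run:
```python
from h import *
p,d=snap('top','t2')
P=np.array([world('top',d,u,v) for u in range(260,285) for v in range(225,248)])
print(np.percentile(P[:,2],[80,90,95,98]))
d0=np.load('pics/top0.npy'); P=np.array([world('top',d0,u,v) for u in range(260,285) for v in range(225,248)])
print(np.percentile(P[:,2],[80,90,95,98]))
cv2.imwrite('pics/c3.png',cv2.resize(p[212:264,225:350,::-1],None,fx=6.4,fy=6.4,interpolation=cv2.INTER_CUBIC))
```

```text
[89.40930499 92.45097177 93.70460195 94.54898759]
[ 95.88190443  99.87664902 101.40813066 102.71363036]
```

View pics/c3.png

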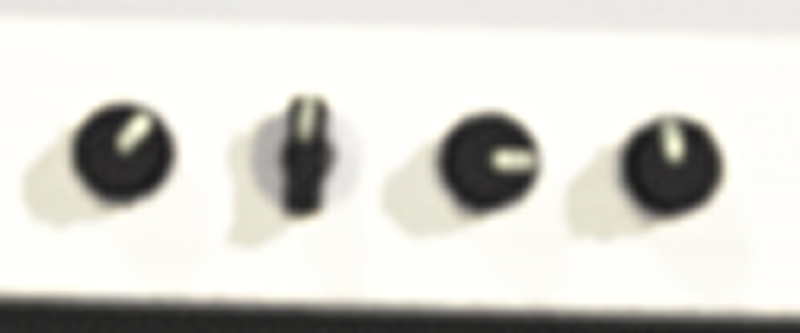

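The knob has turned, with its bar now near-vertical at (305,155), and its top is 8 mm lower than before. The dials are unchanged and the arm is clear, so I'll hand in.

```bash
python3 -c "
from cell import env
print(env.job_done())"
```

```text
the job is handed in; nothing more can be done
None
```

The safety knob is turned to its clockwise stop and pushed fully home (its top about 8 mm lower in the depth image), the dials look unchanged, the arm is clear, and the job is handed in. The turn peaked at 0.58 N m at the stop, above the suggested 0.3 N m, but with about 20 N on the finger pad.

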